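# Move the seed jars to the new rack in reverse order

### The job

The old grey shelf is coming down, so move the four jars from it to the pale timber rack, one on each cork disc, in reverse order: the jar at the left end of the shelf goes to the right end of the rack, and so on. Keep the jars upright all the while, and leave each standing centred on its disc, let go and at rest.

Things in the scene. Friction and masses are not known exactly. Their poses are not given: they have to be found in the camera images.
- shelf: Old shelf where the jars start: narrow weathered grey paling, 95 (x) by 340 (y) mm, on two bearers; fixed. Origin under its centre at bench level, z up, +y along it towards its left end seen from the robot; flat top at z = 70 mm. Places at y = +108, +36, -36, -108 mm. Nearer to or farther from the robot than the rack, turned up to 0.12 rad.
- rack: New rack: pale timber tray, 90 (x) by 340 (y) mm; fixed, turned up to 0.12 rad. Origin under its centre at bench level, z up, +y along it towards its left end seen from the robot. Floor at z = 50 mm between two 6 mm high lips along the long sides, 74 mm apart. Four flat dark brown cork discs, 52 mm across, centred at x = 0, y = +108, +36, -36, -108 mm; empty at the start.
- jar_red: Closed glass jar with a red paper band and a black screw lid bearing a red dot on top: a plain upright cylinder 45 mm in diameter up to 56 mm, then the lid, 43 mm in diameter, to its top at 76 mm; 100 to 190 g. Origin at the centre of its underside, z up. Starts on the shelf beside the red tab.
- jar_yellow: Closed glass jar with a yellow paper band and a black screw lid bearing a yellow dot on top: a plain upright cylinder 45 mm in diameter up to 56 mm, then the lid, 43 mm in diameter, to its top at 76 mm; 100 to 190 g. Origin at the centre of its underside, z up. Starts on the shelf beside the yellow tab.
- jar_blue: Closed glass jar with a blue paper band and a black screw lid bearing a blue dot on top: a plain upright cylinder 45 mm in diameter up to 56 mm, then the lid, 43 mm in diameter, to its top at 76 mm; 100 to 190 g. Origin at the centre of its underside, z up. Starts on the shelf beside the blue tab.
- jar_white: Closed glass jar with a white paper band and a black screw lid bearing a white dot on top: a plain upright cylinder 45 mm in diameter up to 56 mm, then the lid, 43 mm in diameter, to its top at 76 mm; 100 to 190 g. Origin at the centre of its underside, z up. Starts on the shelf beside the white tab.
- tab_red: Flat red tab fixed on the shelf's top along the edge nearer the robot, 12 (x) by 44 (y) by 5 mm, marking where the red jar stood (the jar starts centred within 4 mm of 43 mm beyond it, in +x of the shelf, at the same y). Origin at the centre of its underside; axes as the shelf's. Stays put.
- tab_yellow: Flat yellow tab fixed on the shelf's top along the edge nearer the robot, 12 (x) by 44 (y) by 5 mm, marking where the yellow jar stood (the jar starts centred within 4 mm of 43 mm beyond it, in +x of the shelf, at the same y). Origin at the centre of its underside; axes as the shelf's. Stays put.
- tab_blue: Flat blue tab fixed on the shelf's top along the edge nearer the robot, 12 (x) by 44 (y) by 5 mm, marking where the blue jar stood (the jar starts centred within 4 mm of 43 mm beyond it, in +x of the shelf, at the same y). Origin at the centre of its underside; axes as the shelf's. Stays put.
- tab_white: Flat white tab fixed on the shelf's top along the edge nearer the robot, 12 (x) by 44 (y) by 5 mm, marking where the white jar stood (the jar starts centred within 4 mm of 43 mm beyond it, in +x of the shelf, at the same y). Origin at the centre of its underside; axes as the shelf's. Stays put.

How it is judged:
At the end, for the whole second after the job is handed in: Each jar stands on the rack's floor (within 5 mm in height), upright (within 0.1 rad) and at rest, within 15 mm along and across of the disc that mirrors its shelf place: the jar whose tab is at the shelf's y = +108, +36, -36 or -108 mm is on the rack's disc at y = -108, -36, +36 or +108 mm (((y of tab_red in the frame of shelf between 0.096 and 0.12 m and y of jar_red in the frame of rack between -0.123 and -0.093 m) or (y of tab_red in the frame of shelf between 0.024 and 0.048 m and y of jar_red in the frame of rack between -0.051 and -0.021 m) or (y of tab_red in the frame of shelf between -0.048 and -0.024 m and y of jar_red in the frame of rack between 0.021 and 0.051 m) or (y of tab_red in the frame of shelf between -0.12 and -0.096 m and y of jar_red in the frame of rack between 0.093 and 0.123 m)) and x of jar_red in the frame of rack between -0.015 and 0.015 m and z of jar_red in the frame of rack between 0.045 and 0.055 m and angle between each of jar_red, jar_yellow, jar_blue, jar_white's own z axis and vertical below 0.1 rad and linear speed of each of jar_red, jar_yellow, jar_blue, jar_white below 0.02 m/s and ((y of tab_yellow in the frame of shelf between 0.096 and 0.12 m and y of jar_yellow in the frame of rack between -0.123 and -0.093 m) or (y of tab_yellow in the frame of shelf between 0.024 and 0.048 m and y of jar_yellow in the frame of rack between -0.051 and -0.021 m) or (y of tab_yellow in the frame of shelf between -0.048 and -0.024 m and y of jar_yellow in the frame of rack between 0.021 and 0.051 m) or (y of tab_yellow in the frame of shelf between -0.12 and -0.096 m and y of jar_yellow in the frame of rack between 0.093 and 0.123 m)) and x of jar_yellow in the frame of rack between -0.015 and 0.015 m and z of jar_yellow in the frame of rack between 0.045 and 0.055 m and ((y of tab_blue in the frame of shelf between 0.096 and 0.12 m and y of jar_blue in the frame of rack between -0.123 and -0.093 m) or (y of tab_blue in the frame of shelf between 0.024 and 0.048 m and y of jar_blue in the frame of rack between -0.051 and -0.021 m) or (y of tab_blue in the frame of shelf between -0.048 and -0.024 m and y of jar_blue in the frame of rack between 0.021 and 0.051 m) or (y of tab_blue in the frame of shelf between -0.12 and -0.096 m and y of jar_blue in the frame of rack between 0.093 and 0.123 m)) and x of jar_blue in the frame of rack between -0.015 and 0.015 m and z of jar_blue in the frame of rack between 0.045 and 0.055 m and ((y of tab_white in the frame of shelf between 0.096 and 0.12 m and y of jar_white in the frame of rack between -0.123 and -0.093 m) or (y of tab_white in the frame of shelf between 0.024 and 0.048 m and y of jar_white in the frame of rack between -0.051 and -0.021 m) or (y of tab_white in the frame of shelf between -0.048 and -0.024 m and y of jar_white in the frame of rack between 0.021 and 0.051 m) or (y of tab_white in the frame of shelf between -0.12 and -0.096 m and y of jar_white in the frame of rack between 0.093 and 0.123 m)) and x of jar_white in the frame of rack between -0.015 and 0.015 m and z of jar_white in the frame of rack between 0.045 and 0.055 m); the robot touches nothing.
It fails at once if the red jar is tipped by more than 0.5 rad (angle between jar_red's own z axis and vertical above 0.5 rad).
It fails at once if the yellow jar is tipped by more than 0.5 rad (angle between jar_yellow's own z axis and vertical above 0.5 rad).
It fails at once if the blue jar is tipped by more than 0.5 rad (angle between jar_blue's own z axis and vertical above 0.5 rad).
It fails at once if the white jar is tipped by more than 0.5 rad (angle between jar_white's own z axis and vertical above 0.5 rad).
It also fails if it takes over 96 s, if anything falls off the work surface, if the arm or the gripper's body presses on something with over 40 N, if the wrist force passes 120 N, or if a joint passes its speed limit or range.

### The arm

A 6-joint arm with a two-finger parallel gripper is mounted at the origin on the work surface. World frame = base frame: x ahead of the robot, y to its left, z up, the work surface at z = 0. Lengths are in m, angles in rad, forces in N, time in s.
With the tool pointing down it reaches from about 0.25 to 0.725 m from the base axis. Payload 4 kg.
Tool frame: the origin (TCP) lies on the front face of the gripper's body, between the roots of the fingers; the fingertips stand 73 mm ahead of it and the grasp point (between the pads) lies 54 mm ahead of it; z points along the fingers, y is the line along which they close (so a half turn about z gives the same grasp; the last joint's range is limited). The gripper opens to 85 mm and grips with 20 to 120 N. Pads are 22 mm wide; open, the fingers measure 114 mm over their backs; the gripper's body (76 mm by 85 mm) begins 54 mm behind the grasp point. The pads swing forward as they close: fully open they stand 13 mm farther back than shut.
Start: joints at [-1.209, 0.241, 0.005, 1.335, 0, 1.571], TCP at [0.177, -0.468, 0.304] pointing down, gripper open.
Joint ranges: [-2.72, 2.72], [-1.05, 1.87], [-1.09, 1.28], [-1.99, 2.15], [-1.42, 1.44], [-3.14, 3.14]. Speed limits (rad/s): [2.79, 2.79, 3.14, 3.14, 3.14, 3.14].

### API

Orientations are given as a unit quaternion [x, y, z, w].
In Python, from workcell import bot gives the robot as it stands. The module is installed in compiled form; this text tells all that it offers.
- The arm moves only by the tool step_arm, never from a script. Its argument "rows" is a list of rows, each a list of 2 entries, a list of its own where there are three numbers: the shift along the tool's x, y, z in mm, then the turn about the tool's z in degrees. A call has 1 to 12 rows; each row is the pose to reach, as a shift and turn from the pose commanded when the call began, along the tool's axes at that moment; what a row does not reach only later rows make up. A row lasts 1/8 s, in which the tool goes at most 62.5 mm and 10.7 degrees, less where a joint would pass 70% of its speed; a pose out of reach is approached as far as the arm can. A call with a gripper value outside its range is refused whole. "claw" is the gripper's target within -1 to 1 (shut at 1, half-way at 0, fully open at -1), set as the call begins (left out, the last holds). The fingers move at their own pace and stop on an object; the grip force is fixed at half the most. Time passes only in rows, so rows that repeat a pose let the fingers close. It gives the time, the measured TCP pose, the force, the opening and the grip force at its end, in the units of the state.
- bot.get_obs(): the state, without advancing time (a new reading comes with each control period).
- bot.camera(name): name is "side" or "top"; returns (picture, depth): 384x512x3 uint8, red, green, blue; 384x512 float32, m along the optical axis (not along the pixel's ray), 0 where there is no reading.
- bot.camera_params(name): a dict with "fx", "fy", "cx", "cy" (pixels), "pose" (4x4, takes a point from camera to world coordinates). Camera axes: x right, y up, looking along -z (the intrinsics and any distortion apply to the point x, -y, -z); pixel columns grow to the right and rows downward; lengths in m; the calibration is good to about 2 mm. A picture is of the moment at which its call begins. camera_params takes no time and is no camera call.
- bot.job_done(): hands the job in; it is judged then, once.
Trained networks look in the newest picture that a camera, given by its name, has taken for a name from the list of things; names that differ only in an ending like _2 or _b are one class to them, and where a whole thing is asked for, a point or a joint stands for the part that bears it (a point fixed in the world has none). Each returns a list of dicts, best first, with "score" (0 to 1); they miss things now and then, are a little off and sometimes report something else, mostly with a low value. They report only what shows in the picture. A call takes as long as a camera call.
- bot.trace(target, camera): "pixels" (384x512 bool, what is visible of it) and "uv" ([column, row] in pixels, amid what is visible of it).
The state is a dict: "clock": time; "joint_pos": joint angles; "joint_vel": joint speeds; "tau": joint torques, N m; "eef_pos": TCP position; "tool_rot": TCP orientation; "ft_force": force on the tool from outside, world axes, zero at the start; "ft_torque": the same for the moment, N m; "grip_width": finger opening in m; "grasp_force": force on a finger pad.
Only numpy, scipy, OpenCV 4.12 (cv2) and the standard library are available. Lean on these libraries where they do the work, as an engineer would, in place of code of your own. Each camera call takes 0.05 s, during which the arm holds its last target. There are 200 camera calls.

## Working session

There is one attempt and no reset: what is moved stays moved. The work goes in short steps, Python scripts to look and compute and a tool call to move; the robot and the scene stay as the last step left them, time stands still between calls to the robot, and variables do not carry over. Pictures are saved under pics/ and viewed, at most 14 in all, crops included, and the job is handed in when it is done.

Besides the shell and the picture viewer there is one more tool, called after "Emit:" by a JSON object that holds its "fn" and its "kwargs". step_arm: Moves the arm, as the interface text tells. Its arguments: {"type":"object","properties":{"rows":{"type":"array"},"claw":{"type":"number"}},"required":["rows"]}

```bash
mkdir -p pics; cat > h.py <<'E'
import numpy as np, cv2
from workcell import bot
def world(cam, depth, mask):
    p=bot.camera_params(cam); v,u=np.nonzero(mask&(depth>0)); d=depth[v,u]
    P=np.stack([(u-p['cx'])/p['fx']*d, -(v-p['cy'])/p['fy']*d, -d, np.ones_like(d)])
    return (np.array(p['pose'])@P)[:3].T
E
python3 - <<'E'
from h import *
print({k:(np.round(v,3) if k!='clock' else v) for k,v in bot.get_obs().items()})
for c in ('top','side'):
    im,d=bot.camera(c); cv2.imwrite(f'pics/{c}0.png',im[...,::-1]); print(c,{k:np.round(v,3).tolist() for k,v in bot.camera_params(c).items()})
    for n in ['shelf','rack']+[a+b for a in('jar_','tab_') for b in('red','yellow','blue','white')]:
        for r in bot.trace(n,c)[:2]:
            if r['score']<.3: continue
            W=world(c,d,r['pixels']); print(n,round(r['score'],2),np.round(r['uv']),len(W),np.round(np.median(W,0),3),np.round(np.percentile(W[:,2],[5,95]),3))
E
```

```text
{'clock': 0.0, 'joint_pos': array([-1.209,  0.241,  0.004,  1.335,  0.   ,  1.571]), 'joint_vel': array([-0.   ,  0.001,  0.   , -0.001,  0.002, -0.001]), 'tau': array([ 1.0000e-03, -3.7232e+01,  2.5241e+01,  1.7000e-02, -0.0000e+00,
       -0.0000e+00]), 'eef_pos': array([ 0.177, -0.467,  0.303]), 'tool_rot': array([ 0.984,  0.18 , -0.   , -0.001]), 'ft_force': array([ 0.301,  0.914, -1.288]), 'ft_torque': array([ 0.044, -0.023,  0.05 ]), 'grasp_force': np.float64(0.0), 'grip_width': np.float64(0.085)}
top {'fx': 442.81, 'fy': 442.81, 'cx': 258.7, 'cy': 186.843, 'pose': [[0.0, 0.988, -0.156, 0.419], [-1.0, 0.002, 0.01, -0.011], [0.01, 0.156, 0.988, 0.852], [0.0, 0.0, 0.0, 1.0]]}
shelf 0.73 [206. 136.] 5752 [0.637 0.077 0.07 ] [0.065 0.073]
rack 0.77 [265. 235.] 9355 [ 0.462 -0.03   0.051] [0.048 0.057]
jar_red 0.66 [222. 121.] 791 [0.646 0.042 0.145] [0.089 0.148]
jar_yellow 0.82 [263. 117.] 810 [ 0.648 -0.028  0.145] [0.083 0.148]
jar_blue 0.72 [143. 122.] 883 [0.643 0.177 0.145] [0.083 0.148]
jar_white 0.56 [181. 120.] 870 [0.644 0.109 0.145] [0.078 0.148]
tab_red 0.73 [227. 148.]
[... 363 characters left out ...]
822, 0.496], [0.007, 0.827, 0.562, 0.432], [0.0, 0.0, 0.0, 1.0]]}
shelf 0.93 [165. 308.] 7885 [0.629 0.208 0.071] [0.02  0.073]
rack 0.87 [313. 240.] 9480 [0.461 0.048 0.052] [0.016 0.058]
rack 0.48 [164. 310.] 7801 [0.629 0.209 0.071] [0.02  0.073]
jar_red 0.8 [182. 187.] 1341 [0.641 0.057 0.134] [0.079 0.149]
jar_blue 0.87 [145. 265.] 3022 [0.642 0.199 0.125] [0.076 0.148]
jar_white 0.74 [166. 222.] 1978 [0.64  0.127 0.13 ] [0.077 0.148]
jar_white 0.33 [193. 251.] 247 [0.61  0.117 0.076] [0.074 0.078]
tab_red 0.45 [209. 217.] 164 [0.61  0.045 0.077] [0.075 0.078]
tab_blue 0.81 [180. 294.] 362 [0.609 0.19  0.076] [0.073 0.078]
tab_white 0.63 [194. 255.] 275 [0.61  0.12  0.076] [0.072 0.078]
```

View pics/top0.png

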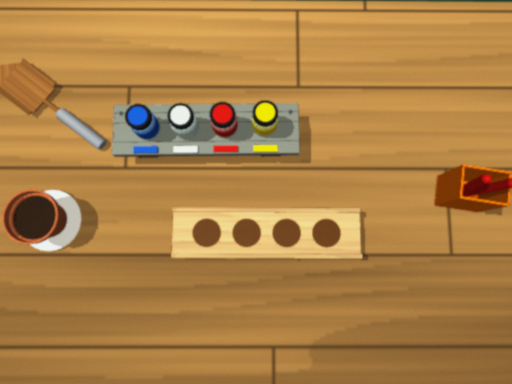

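View pics/side0.png

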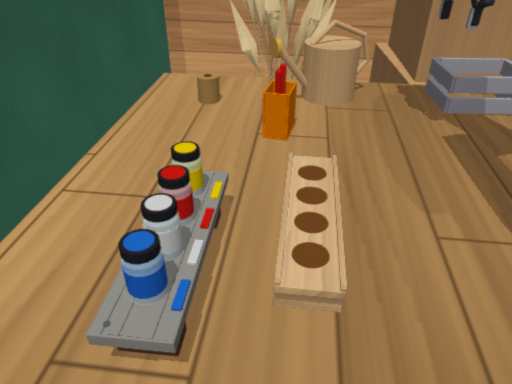

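The top view shows shelf jars blue (140,115), white (181,115), red (223,114), yellow (265,112), left to right. The rack discs lie at columns 207, 247, 287 and 326, row ~233. The pads must close across the shelf, since the jars leave too little room along it.

```bash
cat >> h.py <<'E'
from scipy.spatial.transform import Rotation as R
C=['blue','white','red','yellow']
def toolgoal(goal, ang):
    """shift (mm, tool axes) and turn (deg) to TCP goal with tool x at world angle ang"""
    o=bot.get_obs(); M=R.from_quat(o['tool_rot']).as_matrix(); a=np.arctan2(M[1,0],M[0,0])
    return np.round(M.T@(np.array(goal)-o['eef_pos'])*1000,1), round(float(np.degrees(-(ang-a))),1)
E
python3 - <<'E'
from h import *
im,d=bot.camera('top')
for n in C:
    W=world('top',d,bot.trace('jar_'+n,'top')[0]['pixels']); T=W[W[:,2]>.141]
    (c,r)=cv2.minEnclosingCircle(T[:,:2].astype(np.float32)); q=np.percentile(T[:,:2],[1,99],axis=0)
    t=np.median(world('top',d,bot.trace('tab_'+n,'top')[0]['pixels']),0)
    print(n,np.round(c,4),round(r,4),np.round(T.mean(0),4),'mid',np.round(q.mean(0),4),'tab',np.round(t,4))
m=bot.trace('rack','top')[0]['pixels']; m=cv2.morphologyEx(m.astype(np.uint8),cv2.MORPH_CLOSE,np.ones((25,25)))>0
k=(m&(im.sum(2)<260)).astype(np.uint8)
n,l,s,_=cv2.connectedComponentsWithStats(k)
D=[]
for i in range(1,n):
    if s[i,4]>300:
        D.append(world('top',d,l==i).mean(0)); print(s[i,4],np.round(D[-1],4))
D=np.array(sorted(D,key=lambda p:-p[1])); y=np.array([.108,.036,-.036,-.108])
f=np.polyfit(y,D,1); print('fit',np.round(f,4),'res',np.round(D-np.outer(y,f[0])-f[1],4).tolist())
print('yaw',np.arctan2(-f[0,0],f[0,1]))
E
```

```text
blue [0.6503 0.1828] 0.0215 [0.6497 0.1824 0.1463] mid [0.6499 0.1828] tab [0.6107 0.1858 0.0752]
white [0.6519 0.1131] 0.0216 [0.651  0.1128 0.1463] mid [0.6517 0.1127] tab [0.6125 0.114  0.0753]
red [0.6545 0.0432] 0.0218 [0.6536 0.0431 0.1464] mid [0.654  0.0431] tab [0.613  0.0424 0.075 ]
yellow [ 0.6572 -0.0279] 0.0219 [ 0.6565 -0.0273  0.1465] mid [ 0.6569 -0.0279] tab [ 0.6131 -0.0296  0.0751]
534 [0.463  0.0757 0.0507]
539 [0.4631 0.0037 0.0508]
540 [ 0.4629 -0.0683  0.0508]
549 [ 0.4629 -0.14    0.051 ]
fit [[ 9.000e-04  9.988e-01 -1.500e-03]
 [ 4.630e-01 -3.220e-02  5.080e-02]] res [[-0.0, 0.0, 0.0], [0.0001, 0.0, -0.0], [-0.0, -0.0001, -0.0], [0.0, 0.0001, 0.0]]
yaw -0.000906367625563178
```

```bash
python3 - <<'E'
from h import *
print(toolgoal([.657,-.028,.252],np.pi/2))
E
```

```text
(array([ 604.6, -241.3,   51.9]), -69.3)
```

Emit:
{"fn": "step_arm", "kwargs": {"rows": [[[30,-12,0],-5],[[80,-32,0],-12],[[135,-54,0],-20],[[190,-76,0],-28],[[245,-98,0],-36],[[300,-120,0],-44],[[355,-142,0],-52],[[410,-164,0],-60],[[465,-186,0],-69.3],[[520,-208,15],-69.3],[[570,-228,35],-69.3],[[604.6,-241.3,50],-69.3]], "claw": -1}}

```text
clock: 3.1
eef_pos: [0.6583, -0.0258, 0.2524]
tool_rot: [0.706, 0.708, -0.0, -0.0]
ft_force: [-0.7, -0.3, 0.2]
grip_width: 0.0855
grasp_force: 0.0
```

```bash
python3 - <<'E'
from h import *
o=bot.get_obs();print(o['clock'],o['eef_pos'],R.from_quat(o['tool_rot']).as_matrix().round(3).tolist(),o['joint_pos'].round(2),toolgoal([.657,-.028,.252],np.pi/2))
E
```

```text
3.1 [ 0.65832234 -0.02575965  0.25244066] [[-0.002, 1.0, -0.001], [1.0, 0.002, 0.0], [0.0, -0.001, -1.0]] [-0.04  0.59  0.4   1.38  0.    1.53] (array([-2.2, -1.3,  0.4]), 0.1)
```

Emit:
{"fn": "step_arm", "kwargs": {"rows": [[[-2,-1,20],0],[[-2,-1,45],0],[[-2,-1,65],0],[[-2,-1,80],0],[[-2,-1,90],0],[[-2,-1,90],0]]}}

```text
clock: 3.85
eef_pos: [0.6557, -0.03, 0.1632]
tool_rot: [0.707, 0.707, -0.0, -0.0]
ft_force: [-0.4, 0.3, 0.1]
grip_width: 0.085
grasp_force: 0.0
```

Emit:
{"fn": "step_arm", "kwargs": {"rows": [[[0,0,0],0],[[0,0,0],0],[[0,0,0],0],[[0,0,0],0],[[0,0,0],0],[[0,0,0],0],[[0,0,0],0],[[0,0,0],0]], "claw": 1}}

```text
clock: 4.85
eef_pos: [0.6567, -0.03, 0.1652]
tool_rot: [0.707, 0.707, 0.001, 0.001]
ft_force: [-0.4, -0.4, 5.8]
grip_width: 0.0432
grasp_force: 61.6
```

```bash
python3 - <<'E'
from h import *
im,d=bot.camera('side'); c=im[100:300,80:280]; cv2.imwrite('pics/g1.png',cv2.resize(c,(600,600),interpolation=2)[...,::-1])
o=bot.get_obs(); print(o['grip_width'],o['ft_force'],o['eef_pos'])
E
```

```text
0.04389997208737045 [ 0.86824097 -0.01971076  4.84440969] [ 0.65671533 -0.02999081  0.16515146]
```

View pics/g1.png

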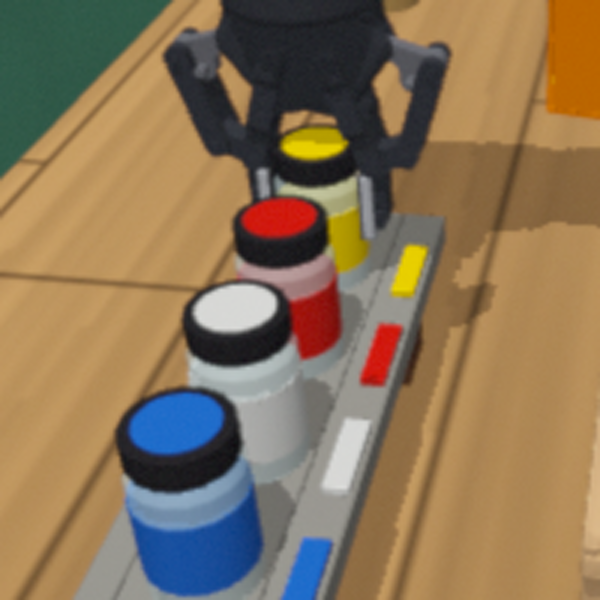

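Yellow (crop 315,150) is held upright between the pads on its glass body. The neighbouring jars are untouched.

Emit:
{"fn": "step_arm", "kwargs": {"rows": [[[0,0,-5],0],[[0,0,-15],0],[[0,0,-35],0],[[0,0,-60],0],[[0,0,-80],0],[[0,0,-90],0]]}}

```text
clock: 5.65
eef_pos: [0.6563, -0.03, 0.2554]
tool_rot: [0.707, 0.707, 0.001, 0.001]
ft_force: [0.4, 0.0, -1.3]
grip_width: 0.0433
grasp_force: 61.0
```

Emit:
{"fn": "step_arm", "kwargs": {"rows": [[[5,-10,0],0],[[15,-28,0],0],[[28,-52,0],0],[[43,-80,0],0],[[58,-108,0],0],[[73,-136,0],0],[[86,-160,0],0],[[96,-180,0],0],[[102,-190,0],0],[[104,-194,0],0],[[104,-194,0],0],[[104,-194,0],0]]}}

```text
clock: 7.15
eef_pos: [0.4626, 0.0737, 0.2538]
tool_rot: [0.707, 0.707, 0.0, 0.0]
ft_force: [1.0, 0.5, -0.7]
grip_width: 0.0434
grasp_force: 61.2
```

```bash
cat >> h.py <<'E'
def lid(n, cam='top'):
    im,d=bot.camera(cam); t=bot.trace('jar_'+n,cam)
    if not t: return print('missed',n)
    W=world(cam,d,t[0]['pixels']); top=np.percentile(W[:,2],95); T=W[(W[:,2]>top-.006)&(W[:,2]<top+.004)]
    c,r=cv2.minEnclosingCircle(T[:,:2].astype(np.float32)); print(n,round(t[0]['score'],2),'c',np.round(c,4),'r',round(r,4),'top z',round(float(np.median(T[:,2])),4),len(T),'mean',T.mean(0).round(4))
def st():
    o=bot.get_obs(); print(round(o['clock'],2),o['eef_pos'].round(4),round(float(o['grip_width']),4),o['ft_force'].round(1))
E
python3 - <<'E'
from h import *
st(); lid('yellow','side'); st()
im,d=bot.camera('side'); cv2.imwrite('pics/g2.png',im[...,::-1])
E
```

```text
7.15 [0.4626 0.0737 0.2538] 0.0434 [ 1.   0.5 -0.7]
yellow 0.57 c [0.4624 0.0782] r 0.0223 top z 0.2363 645 mean [0.4615 0.0828 0.2358]
7.25 [0.4625 0.0737 0.2538] 0.0435 [-0.  -0.8 -0.7]
```

View pics/g2.png

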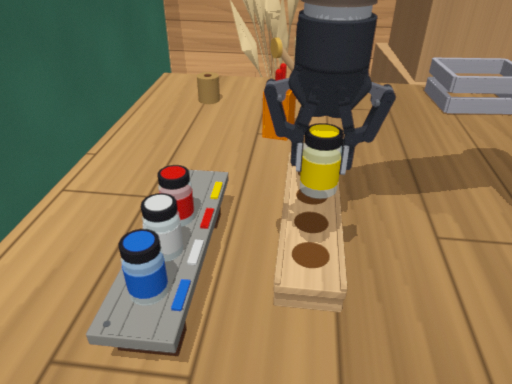

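Yellow is held upright at (322,160), lid top z 0.236, so its base is at 0.160. It needs to go about 109 mm down to the floor.

Emit:
{"fn": "step_arm", "kwargs": {"rows": [[[0,0,15],0],[[0,0,40],0],[[0,0,65],0],[[0,0,85],0],[[0,0,98],0],[[0,0,104],0],[[0,0,107],0],[[0,0,109],0],[[0,0,109],0],[[0,0,109],0]]}}

```text
clock: 8.55
eef_pos: [0.4622, 0.074, 0.1453]
tool_rot: [0.707, 0.707, 0.0, 0.0]
ft_force: [0.5, -0.1, -1.8]
grip_width: 0.0434
grasp_force: 61.2
```

```bash
python3 - <<'E'
from h import *
st(); lid('yellow','side')
E
```

```text
8.55 [0.4622 0.074  0.1453] 0.0434 [ 0.5 -0.1 -1.8]
yellow 0.89 c [0.4613 0.0774] r 0.0224 top z 0.1279 616 mean [0.461  0.0813 0.1275]
```

Emit:
{"fn": "step_arm", "kwargs": {"rows": [[[0,0,1],0],[[0,0,1.5],0],[[0,0,1.5],0],[[0,0,1.5],0]]}}

```text
clock: 9.15
eef_pos: [0.4621, 0.074, 0.1451]
tool_rot: [0.707, 0.707, 0.001, 0.0]
ft_force: [-3.5, -0.6, 9.8]
grip_width: 0.0433
grasp_force: 62.5
```

Emit:
{"fn": "step_arm", "kwargs": {"rows": [[[0,0,0],0],[[0,0,0],0],[[0,0,0],0],[[0,0,0],0],[[0,0,0],0],[[0,0,0],0],[[0,0,0],0]], "claw": -1}}

```text
clock: 10.02
eef_pos: [0.462, 0.0739, 0.1434]
tool_rot: [0.707, 0.707, -0.0, 0.0]
ft_force: [-0.1, -0.1, -0.3]
grip_width: 0.0855
grasp_force: 0.0
```

Emit:
{"fn": "step_arm", "kwargs": {"rows": [[[0,0,-15],0],[[0,0,-45],0],[[0,0,-80],0],[[0,0,-108],0]]}}

```text
clock: 10.52
eef_pos: [0.4621, 0.074, 0.2528]
tool_rot: [0.707, 0.707, 0.0, 0.0]
ft_force: [-0.1, 0.1, -0.5]
grip_width: 0.0854
grasp_force: 0.0
```

```bash
python3 - <<'E'
from h import *
st(); lid('yellow','side'); print(toolgoal([.654,.043,.252],np.pi/2))
E
```

```text
10.53 [0.4621 0.074  0.2528] 0.0854 [-0.1  0.1 -0.5]
yellow 0.55 c [0.4609 0.0793] r 0.0212 top z 0.1277 580 mean [0.4611 0.0823 0.1274]
(array([-31.4, 190.2,   4. ]), 0.0)
```

Emit:
{"fn": "step_arm", "kwargs": {"rows": [[[-4,24,0],0],[[-11,68,0],0],[[-18,112,0],0],[[-25,152,0],0],[[-30,180,0],0],[[-31,192,0],0],[[-31,192,0],0],[[-31,192,0],0]]}}

```text
clock: 11.62
eef_pos: [0.6532, 0.0431, 0.2505]
tool_rot: [0.707, 0.707, -0.001, -0.001]
ft_force: [-1.0, -0.2, -0.5]
grip_width: 0.0857
grasp_force: 0.0
```

```bash
python3 - <<'E'
from h import *
print(toolgoal([.654,.043,.163],np.pi/2))
E
```

```text
(array([-0.1,  0.9, 87.5]), 0.0)
```

Emit:
{"fn": "step_arm", "kwargs": {"rows": [[[0,1,20],0],[[0,1,45],0],[[0,1,65],0],[[0,1,80],0],[[0,1,87],0],[[0,1,87],0],[[0,1,87],0]]}}

```text
clock: 12.5
eef_pos: [0.6555, 0.0431, 0.1654]
tool_rot: [0.707, 0.707, 0.001, 0.001]
ft_force: [0.0, 0.2, 0.3]
grip_width: 0.0855
grasp_force: 0.0
```

Emit:
{"fn": "step_arm", "kwargs": {"rows": [[[0,0,0],0],[[0,0,0],0],[[0,0,0],0],[[0,0,0],0],[[0,0,0],0],[[0,0,0],0],[[0,0,0],0],[[0,0,0],0]], "claw": 1}}

```text
clock: 13.5
eef_pos: [0.6554, 0.0431, 0.1652]
tool_rot: [0.707, 0.707, 0.0, 0.0]
ft_force: [-0.1, 1.3, 5.1]
grip_width: 0.0439
grasp_force: 61.6
```

Emit:
{"fn": "step_arm", "kwargs": {"rows": [[[0,0,-5],0],[[0,0,-15],0],[[0,0,-35],0],[[0,0,-60],0],[[0,0,-80],0],[[0,0,-90],0],[[0,0,-90],0]]}}

```text
clock: 14.38
eef_pos: [0.6552, 0.0431, 0.255]
tool_rot: [0.707, 0.707, 0.0, 0.0]
ft_force: [-0.7, 0.3, -1.4]
grip_width: 0.0436
grasp_force: 61.1
```

```bash
python3 - <<'E'
from h import *
st(); print(toolgoal([.463,.0037,.252],np.pi/2))
E
```

```text
14.38 [0.6552 0.0431 0.255 ] 0.0436 [-0.7  0.3 -1.4]
(array([ -39.3, -192.3,    2.8]), 0.0)
```

Emit:
{"fn": "step_arm", "kwargs": {"rows": [[[-2,-10,0],0],[[-6,-28,0],0],[[-11,-52,0],0],[[-17,-80,0],0],[[-22,-108,0],0],[[-28,-136,0],0],[[-33,-160,0],0],[[-37,-180,0],0],[[-39,-190,0],0],[[-39,-192,0],0],[[-39,-192,0],0],[[-39,-192,0],0]]}}

```text
clock: 15.88
eef_pos: [0.4636, 0.0041, 0.2543]
tool_rot: [0.707, 0.707, 0.0, 0.0]
ft_force: [0.1, 0.5, -0.9]
grip_width: 0.0436
grasp_force: 61.2
```

```bash
python3 - <<'E'
from h import *
lid('red','side'); print(toolgoal([.463,.0037,.145],np.pi/2))
E
```

```text
red 0.66 c [0.4621 0.0068] r 0.0219 top z 0.237 475 mean [0.4623 0.0118 0.2363]
(array([ -0.4,  -0.5, 109.3]), 0.0)
```

Emit:
{"fn": "step_arm", "kwargs": {"rows": [[[0,0,15],0],[[0,0,40],0],[[0,0,65],0],[[0,0,85],0],[[0,0,98],0],[[0,0,104],0],[[0,0,107],0],[[0,0,109],0],[[0,0,110],0],[[0,0,110],0],[[0,0,110],0]]}}

```text
clock: 17.35
eef_pos: [0.4634, 0.0039, 0.1451]
tool_rot: [0.707, 0.707, 0.0, 0.0]
ft_force: [-1.7, 0.5, 5.1]
grip_width: 0.0435
grasp_force: 61.7
```

Contact with the floor; release.

Emit:
{"fn": "step_arm", "kwargs": {"rows": [[[0,0,0],0],[[0,0,0],0],[[0,0,0],0],[[0,0,0],0],[[0,0,0],0],[[0,0,0],0],[[0,0,0],0]], "claw": -1}}

```text
clock: 18.23
eef_pos: [0.463, 0.004, 0.1444]
tool_rot: [0.707, 0.707, 0.0, 0.0]
ft_force: [-0.6, 0.9, 0.1]
grip_width: 0.0855
grasp_force: 0.0
```

Emit:
{"fn": "step_arm", "kwargs": {"rows": [[[0,0,-15],0],[[0,0,-45],0],[[0,0,-80],0],[[0,0,-108],0],[[0,0,-108],0]]}}

```text
clock: 18.85
eef_pos: [0.4644, 0.004, 0.2547]
tool_rot: [0.707, 0.707, 0.002, 0.002]
ft_force: [-0.3, -0.7, 0.4]
grip_width: 0.0855
grasp_force: 0.0
```

```bash
python3 - <<'E'
from h import *
st(); lid('red','side'); print(toolgoal([.652,.113,.252],np.pi/2))
E
```

```text
18.85 [0.4644 0.004  0.2547] 0.0855 [-0.3 -0.7  0.4]
red 0.7 c [0.4656 0.0226] r 0.0386 top z 0.1279 454 mean [0.4621 0.0096 0.1275]
(array([109. , 189.2,  -0. ]), 0.0)
```

Emit:
{"fn": "step_arm", "kwargs": {"rows": [[[12,20,0],0],[[35,60,0],0],[[58,100,0],0],[[80,138,0],0],[[98,170,0],0],[[107,186,0],0],[[109,189,0],0],[[109,189,0],0],[[109,189,0],0]]}}

```text
clock: 20.08
eef_pos: [0.6512, 0.1125, 0.2522]
tool_rot: [0.707, 0.707, -0.0, -0.0]
ft_force: [0.6, 0.7, 0.2]
grip_width: 0.0853
grasp_force: 0.0
```

```bash
python3 - <<'E'
from h import *
print(toolgoal([.652,.113,.165],np.pi/2))
E
```

```text
(array([ 0.5,  0.9, 87.2]), -0.0)
```

Emit:
{"fn": "step_arm", "kwargs": {"rows": [[[0.5,0.5,20],0],[[0.5,0.5,45],0],[[0.5,0.5,65],0],[[0.5,0.5,80],0],[[0.5,0.5,87],0],[[0.5,0.5,87],0],[[0.5,0.5,87],0]]}}

```text
clock: 20.95
eef_pos: [0.653, 0.1136, 0.1664]
tool_rot: [0.707, 0.707, 0.001, 0.001]
ft_force: [0.1, 0.1, -0.9]
grip_width: 0.0855
grasp_force: 0.0
```

Emit:
{"fn": "step_arm", "kwargs": {"rows": [[[0,0,0],0],[[0,0,0],0],[[0,0,0],0],[[0,0,0],0],[[0,0,0],0],[[0,0,0],0],[[0,0,0],0],[[0,0,0],0]], "claw": 1}}

```text
clock: 21.95
eef_pos: [0.6528, 0.1136, 0.1662]
tool_rot: [0.707, 0.707, 0.001, 0.0]
ft_force: [-0.4, -0.7, 5.2]
grip_width: 0.044
grasp_force: 61.6
```

Emit:
{"fn": "step_arm", "kwargs": {"rows": [[[0,0,-5],0],[[0,0,-15],0],[[0,0,-35],0],[[0,0,-60],0],[[0,0,-80],0],[[0,0,-90],0],[[0,0,-90],0]]}}

```text
clock: 22.82
eef_pos: [0.6527, 0.1136, 0.2561]
tool_rot: [0.707, 0.707, 0.001, 0.0]
ft_force: [0.0, -0.7, -1.8]
grip_width: 0.0439
grasp_force: 61.1
```

```bash
python3 - <<'E'
from h import *
st(); lid('white','side'); print(toolgoal([.463,-.0683,.252],np.pi/2))
E
```

```text
22.82 [0.6527 0.1136 0.2561] 0.0439 [ 0.  -0.7 -1.8]
white 0.96 c [0.6539 0.1162] r 0.0234 top z 0.2374 607 mean [0.6525 0.121  0.2367]
(array([-181.7, -189.2,    2.8]), 0.0)
```

Emit:
{"fn": "step_arm", "kwargs": {"rows": [[[-8,-9,0],0],[[-24,-26,0],0],[[-46,-48,0],0],[[-70,-74,0],0],[[-96,-100,0],0],[[-122,-128,0],0],[[-146,-153,0],0],[[-166,-173,0],0],[[-178,-186,0],0],[[-181,-189,0],0],[[-181,-189,0],0],[[-181,-189,0],0]]}}

```text
clock: 24.42
eef_pos: [0.4642, -0.067, 0.2554]
tool_rot: [0.707, 0.708, 0.0, 0.0]
ft_force: [0.3, 0.2, -1.4]
grip_width: 0.0437
grasp_force: 61.2
```

```bash
python3 - <<'E'
from h import *
lid('white','side'); print(toolgoal([.463,-.0683,.146],np.pi/2))
E
```

```text
white 0.84 c [ 0.462  -0.0656] r 0.0228 top z 0.237 360 mean [ 0.463  -0.06    0.2363]
(array([ -1.2,  -1.1, 109.3]), 0.1)
```

Emit:
{"fn": "step_arm", "kwargs": {"rows": [[[-1,-1,15],0],[[-1,-1,40],0],[[-1,-1,65],0],[[-1,-1,85],0],[[-1,-1,98],0],[[-1,-1,104],0],[[-1,-1,107],0],[[-1,-1,109],0],[[-1,-1,110],0],[[-1,-1,110],0],[[-1,-1,110],0]]}}

```text
clock: 25.9
eef_pos: [0.4629, -0.0686, 0.1461]
tool_rot: [0.707, 0.707, 0.0, 0.0]
ft_force: [-1.5, 0.3, 5.6]
grip_width: 0.0434
grasp_force: 61.6
```

Emit:
{"fn": "step_arm", "kwargs": {"rows": [[[0,0,0],0],[[0,0,0],0],[[0,0,0],0],[[0,0,0],0],[[0,0,0],0],[[0,0,0],0],[[0,0,0],0]], "claw": -1}}

```text
clock: 26.78
eef_pos: [0.4625, -0.0685, 0.1454]
tool_rot: [0.707, 0.707, -0.0, -0.0]
ft_force: [-0.7, -1.5, 0.5]
grip_width: 0.0852
grasp_force: 0.0
```

Emit:
{"fn": "step_arm", "kwargs": {"rows": [[[0,0,-15],0],[[0,0,-45],0],[[0,0,-80],0],[[0,0,-108],0],[[0,0,-108],0]]}}

```text
clock: 27.4
eef_pos: [0.464, -0.0688, 0.2557]
tool_rot: [0.707, 0.707, 0.002, 0.002]
ft_force: [-0.7, 0.9, -0.4]
grip_width: 0.0857
grasp_force: 0.0
```

```bash
python3 - <<'E'
from h import *
st(); lid('blue','side'); lid('white','side'); print(toolgoal([.650,.1826,.255],np.pi/2))
E
```

```text
27.4 [ 0.464  -0.0688  0.2557] 0.0857 [-0.7  0.9 -0.4]
blue 0.83 c [0.6486 0.1847] r 0.022 top z 0.1476 942 mean [0.647  0.1872 0.1473]
white 0.62 c [ 0.4557 -0.0483] r 0.0411 top z 0.128 364 mean [ 0.4616 -0.063   0.1275]
(array([251. , 188.3,  -3.2]), 0.0)
```

Emit:
{"fn": "step_arm", "kwargs": {"rows": [[[20,15,0],0],[[55,41,0],0],[[95,71,0],0],[[135,101,0],0],[[175,131,0],0],[[210,157,0],0],[[236,177,0],0],[[248,186,0],0],[[251,187,0],0],[[251,187,0],0],[[251,187,0],0]]}}

```text
clock: 28.98
eef_pos: [0.649, 0.1817, 0.2533]
tool_rot: [0.707, 0.707, -0.0, -0.0]
ft_force: [0.2, 0.1, -0.5]
grip_width: 0.0854
grasp_force: 0.0
```

```bash
python3 - <<'E'
from h import *
print(toolgoal([.650,.1826,.166],np.pi/2))
E
```

```text
(array([ 0.9,  1.1, 87.3]), -0.0)
```

Emit:
{"fn": "step_arm", "kwargs": {"rows": [[[0.5,0.5,20],0],[[0.5,0.5,45],0],[[0.5,0.5,65],0],[[0.5,0.5,80],0],[[0.5,0.5,87],0],[[0.5,0.5,87],0],[[0.5,0.5,87],0]]}}

```text
clock: 29.85
eef_pos: [0.6505, 0.1832, 0.1675]
tool_rot: [0.707, 0.707, 0.001, 0.0]
ft_force: [0.8, 0.3, 0.1]
grip_width: 0.0854
grasp_force: 0.0
```

Emit:
{"fn": "step_arm", "kwargs": {"rows": [[[0,0,0],0],[[0,0,0],0],[[0,0,0],0],[[0,0,0],0],[[0,0,0],0],[[0,0,0],0],[[0,0,0],0],[[0,0,0],0]], "claw": 1}}

```text
clock: 30.85
eef_pos: [0.6502, 0.1832, 0.1672]
tool_rot: [0.707, 0.707, 0.001, 0.0]
ft_force: [-0.4, 0.2, 4.4]
grip_width: 0.0435
grasp_force: 61.6
```

Emit:
{"fn": "step_arm", "kwargs": {"rows": [[[0,0,-5],0],[[0,0,-15],0],[[0,0,-35],0],[[0,0,-60],0],[[0,0,-80],0],[[0,0,-90],0],[[0,0,-90],0]]}}

```text
clock: 31.72
eef_pos: [0.6502, 0.1831, 0.257]
tool_rot: [0.707, 0.707, 0.001, 0.0]
ft_force: [-0.1, 0.2, -2.7]
grip_width: 0.0437
grasp_force: 61.2
```

```bash
python3 - <<'E'
from h import *
st(); lid('blue','side'); print(toolgoal([.463,-.140,.255],np.pi/2))
E
```

```text
31.73 [0.6502 0.1831 0.257 ] 0.0437 [-0.1  0.2 -2.7]
blue 0.77 c [0.6485 0.185 ] r 0.0216 top z 0.2373 835 mean [0.6498 0.1914 0.2368]
(array([-322.8, -186.7,    0.8]), 0.0)
```

Emit:
{"fn": "step_arm", "kwargs": {"rows": [[[-12,-7,0],0],[[-38,-22,0],0],[[-72,-42,0],0],[[-110,-64,0],0],[[-150,-87,0],0],[[-190,-110,0],0],[[-230,-133,0],0],[[-266,-154,0],0],[[-296,-171,0],0],[[-314,-181,0],0],[[-321,-186,0],0],[[-322,-187,0],0]]}}

```text
clock: 33.33
eef_pos: [0.4628, -0.139, 0.2559]
tool_rot: [0.707, 0.707, -0.0, -0.001]
ft_force: [-0.5, -0.2, -1.7]
grip_width: 0.0433
grasp_force: 61.3
```

Emit:
{"fn": "step_arm", "kwargs": {"rows": [[[0,0,0],0],[[0,0,0],0],[[0,0,0],0]]}}

```text
clock: 33.7
eef_pos: [0.4634, -0.1386, 0.2564]
tool_rot: [0.707, 0.708, 0.0, 0.0]
ft_force: [-0.4, -0.1, -1.4]
grip_width: 0.0432
grasp_force: 61.3
```

```bash
python3 - <<'E'
from h import *
lid('blue','side'); print(toolgoal([.463,-.140,.147],np.pi/2))
E
```

```text
missed blue
(array([ -1.3,  -0.3, 109.4]), 0.1)
```

Emit:
{"fn": "step_arm", "kwargs": {"rows": [[[-1,0,15],0],[[-1,0,40],0],[[-1,0,65],0],[[-1,0,85],0],[[-1,0,98],0],[[-1,0,104],0],[[-1,0,107],0],[[-1,0,109],0],[[-1,0,110],0],[[-1,0,110],0],[[-1,0,110],0]]}}

```text
clock: 35.17
eef_pos: [0.4634, -0.1402, 0.1471]
tool_rot: [0.707, 0.707, 0.0, 0.001]
ft_force: [-1.6, -0.2, 2.9]
grip_width: 0.0433
grasp_force: 61.7
```

Contact again; release, rise, then back off towards the start side for a clear view.

Emit:
{"fn": "step_arm", "kwargs": {"rows": [[[0,0,0],0],[[0,0,0],0],[[0,0,0],0],[[0,0,0],0],[[0,0,0],0],[[0,0,0],0],[[0,0,0],0]], "claw": -1}}

```text
clock: 36.05
eef_pos: [0.4631, -0.14, 0.1464]
tool_rot: [0.707, 0.707, 0.0, -0.0]
ft_force: [0.1, 0.8, 0.0]
grip_width: 0.086
grasp_force: 0.0
```

Emit:
{"fn": "step_arm", "kwargs": {"rows": [[[0,0,-15],0],[[0,0,-45],0],[[0,0,-80],0],[[0,0,-120],0],[[0,0,-150],0],[[-30,-20,-160],0],[[-80,-50,-160],0],[[-130,-80,-160],0],[[-180,-110,-160],0],[[-220,-130,-160],0],[[-240,-140,-160],0],[[-240,-140,-160],0]]}}

```text
clock: 37.55
eef_pos: [0.3223, -0.3813, 0.3062]
tool_rot: [0.708, 0.706, 0.0, -0.0]
ft_force: [-0.5, -0.6, -0.9]
grip_width: 0.0851
grasp_force: 0.0
```

```bash
python3 - <<'E'
from h import *
st()
for n in C: lid(n)
st()
for c in('top','side'):
    im,d=bot.camera(c); cv2.imwrite(f'pics/{c}9.png',im[...,::-1])
E
```

```text
37.55 [ 0.3223 -0.3813  0.3062] 0.0851 [-0.5 -0.6 -0.9]
blue 0.97 c [ 0.4644 -0.1398] r 0.0215 top z 0.1264 528 mean [ 0.4642 -0.1393  0.1264]
white 0.93 c [ 0.464  -0.0684] r 0.0213 top z 0.1265 513 mean [ 0.4636 -0.0682  0.1265]
red 0.79 c [0.4646 0.0046] r 0.0215 top z 0.1263 527 mean [0.4642 0.0045 0.1263]
yellow 0.95 c [0.4633 0.0762] r 0.0213 top z 0.1263 519 mean [0.463  0.0759 0.1262]
37.95 [ 0.3237 -0.3794  0.3065] 0.085 [-0.8 -0.1 -0. ]
```

View pics/top9.png

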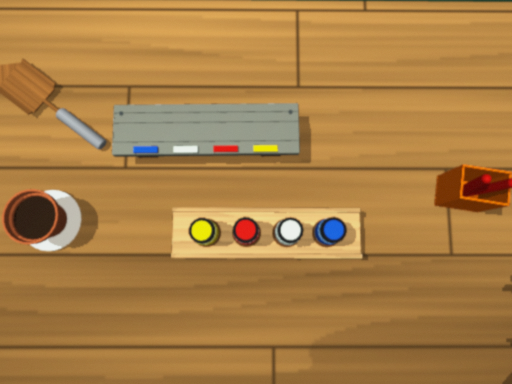

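View pics/side9.png

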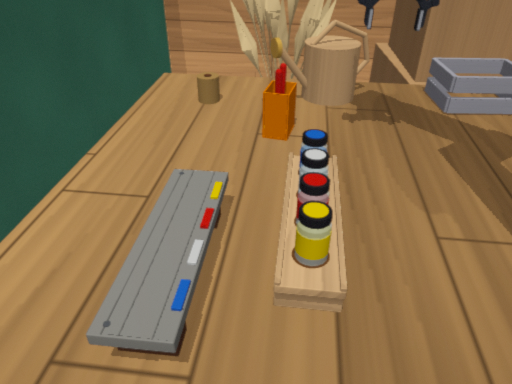

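Both views show all four jars upright on the rack, in reverse order: yellow (202,231), red (246,231), white (290,231), blue (333,231). Each is within 2 mm of its disc centre, and the arm is clear.

```bash
python3 -c "
from workcell import bot
print(bot.job_done())"
```

```text
the job is handed in; nothing more can be done
None
```

The four jars stand upright on the rack in reverse order (yellow, red, white, blue from the left), each measured within 2 mm of its disc centre, and the job was handed in at about 38 s; the hand-in call gave no verdict.

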